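# Lean the washed dough bars up to drain

### The job

Take the two blue dough-thickness bars out of the rinsing pan and lean them in the draining stand to dry: each with its lower end standing on the drip-tray floor against the inside of the tray's front lip, and its upper end resting on the splash back, square to the splash back, with at least a finger's width of air between the bars and clear of the cup. Set them down, do not drop them, and leave the cup, the round cutter and the spray bottle where they are.

Things in the scene. Friction and masses are not known exactly. Their poses are not given: they have to be found in the camera images.
- bar_a: straight rigid bar of blue plastic, 280 long x 30 wide x 12 thick, about 0.13 kg, dark hanging hole at one end. Origin: centre of its underside; x along its length (hole end +x), y across its width, z through its thickness, up at the start. Lies flat in the pan, roughly along world y. Either end may be the foot, either broad face may face the splash back
- bar_b: the second bar, just like bar_a, same frame; lies beside it in the pan (which of the two is nearer varies)
- bar_a_end1 (a point): centre of bar_a's end face at the hole end (+140 mm along its x, mid thickness)
- bar_a_end2 (a point): centre of bar_a's other end face (-140 mm along its x, mid thickness)
- bar_b_end1 (a point): centre of bar_b's end face at the hole end (+140 mm along its x, mid thickness)
- bar_b_end2 (a point): centre of bar_b's other end face (-140 mm along its x, mid thickness)
- stand: draining stand, fixed: steel drip tray 330 long with a white splash back along its +y side. Origin: on the bench under the tray; x along the splash back, +y towards it, z up. Tray floor 4 above the bench, end rims at x = +-159 (inner faces), 22 high. Lip to splash back is 140, so a bar touching both leans at about 62 degrees from level. Place and yaw vary (yaw about -0.65 to -0.1)
- lip (a point): middle of the inner face of the tray's front lip, at tray-floor level: the stop for the bars' feet. Stand y = -65; the lip is 6 thick, its top 22 above the bench
- splash (a point): middle of the splash back's face, at tray-floor level. Stand y = +75; the splash back is upright, 296 high above the bench with its steel cap
- cup: steel measuring cup standing upside down in the tray to dry, loose: round, 72 across at the foot, 58 at the top, 73 high; origin at the centre of its underside. Its place along the tray varies. Leave it
- pan: dark steel rinsing pan, heavy, it stays put: 310 (x) x 370 (y) outside, rim 24 high (rolled edge to 27), wall 5, floor 5 above the bench; origin: centre of its underside; place and yaw vary
- cutter: round steel pastry cutter (ring) standing in the pan on the far side of the bars, loose: 56 across, 35 high; origin at the centre of its underside. Leave it
- bottle: white spray bottle with blue head, loose, upright on the bench between pan and stand: 62 across, 166 high, head reaches 45 to its -x; origin at the centre of its underside. Leave it
Not all that is in view belongs to the job. Leave any purple look-alike of the cup alone.

How it is judged (in metres and radians):
At the end, for the whole second after the job is handed in: Both bars lean at rest, released: foot on the tray floor within 9 mm of the lip, top within 9 mm of the splash back, square within 11 degrees, inside the end rims, 44 mm or more apart centre to centre, not touching the cup; cup and bottle moved under 20 mm, cutter under 30 mm (((y of bar_a_end1 in the frame of stand between -0.066 and -0.051 m and z of bar_a_end1 in the frame of stand below 0.014 m and y of bar_a_end2 in the frame of stand between 0.062 and 0.076 m and z of bar_a_end2 in the frame of stand above 0.22 m) or (y of bar_a_end2 in the frame of stand between -0.066 and -0.051 m and z of bar_a_end2 in the frame of stand below 0.014 m and y of bar_a_end1 in the frame of stand between 0.062 and 0.076 m and z of bar_a_end1 in the frame of stand above 0.22 m)) and x of bar_a in the frame of stand between -0.15 and 0.15 m and angle between the y axis of each of bar_a, bar_b and the x axis of stand, either way round below 0.2 rad and linear speed of each of bar_a, bar_b below 0.02 m/s and angular speed of each of bar_a, bar_b below 0.1 rad/s and contact force between each of bar_a, bar_b and cup below 0.05 N and contact force between the fingers and bar_a below 0.05 N and ((y of bar_b_end1 in the frame of stand between -0.066 and -0.051 m and z of bar_b_end1 in the frame of stand below 0.014 m and y of bar_b_end2 in the frame of stand between 0.062 and 0.076 m and z of bar_b_end2 in the frame of stand above 0.22 m) or (y of bar_b_end2 in the frame of stand between -0.066 and -0.051 m and z of bar_b_end2 in the frame of stand below 0.014 m and y of bar_b_end1 in the frame of stand between 0.062 and 0.076 m and z of bar_b_end1 in the frame of stand above 0.22 m)) and x of bar_b in the frame of stand between -0.15 and 0.15 m and contact force between the fingers and bar_b below 0.05 N and horizontal distance between bar_a and bar_b above 0.044 m and distance of each of cup, bottle from where it was at the start of the episode below 0.02 m and distance of cutter from where it was at the start of the episode below 0.03 m).
It fails at once if cup pushed away or knocked over (distance of cup from where it was at the start of the episode above 0.02 m or angle between cup's own z axis and vertical above 0.5 rad).
It fails at once if cutter pushed away or knocked over (distance of cutter from where it was at the start of the episode above 0.03 m or angle between cutter's own z axis and vertical above 0.5 rad).
It fails at once if bottle pushed away or knocked over (distance of bottle from where it was at the start of the episode above 0.02 m or angle between bottle's own z axis and vertical above 0.5 rad).
It fails at once if a bar dropped (falling faster than 0.5 m/s, not held) (linear speed of bar_a above 0.5 m/s and contact force between the fingers and bar_a below 0.01 N).
It fails at once if a bar dropped (falling faster than 0.5 m/s, not held) (linear speed of bar_b above 0.5 m/s and contact force between the fingers and bar_b below 0.01 N).
It also fails if it takes over 72 s, if anything falls off the work surface, if the arm or the gripper's body presses on something with over 40 N, if the wrist force passes 120 N, or if a joint passes its speed limit or range.

### The arm

A 6-joint arm with a two-finger parallel gripper is mounted at the origin on the work surface. World frame = base frame: x ahead of the robot, y to its left, z up, the work surface at z = 0. Lengths are in mm, angles in rad, forces in N, time in s.
With the tool pointing down it reaches from about 375 to 900 mm from the base axis. Payload 3.1 kg.
Tool frame: the origin (TCP) lies at the very end of the fingers, on their centre line; the grasp point (between the pads) lies 19 mm behind it; z points along the fingers, y is the line along which they close (so a half turn about z gives the same grasp; the last joint's range is limited). The gripper opens to 85 mm and grips with 20 to 120 N. Pads are 22 mm wide; open, the fingers measure 114 mm over their backs; the gripper's body (76 mm by 85 mm) begins 54 mm behind the grasp point. The pads swing forward as they close: fully open they stand 13 mm farther back than shut.
Start: joints at [1.058, 0.527, 1.433, -0, 1.181, -0.178], TCP at [205.321, 590.288, 231.31] pointing down, gripper open.
Joint ranges: [-3.08, 3.08], [-0.75, 2.2], [0.22, 2.44], [-1.43, 4.57], [0, 2.65], [-2.85, 2.85]. Speed limits (rad/s): [2.79, 2.79, 3.14, 3.14, 3.14, 3.14].

### API

Orientations are given as a unit quaternion [w, x, y, z].
In Python, from rig import sensors, vision, bot gives the robot as it stands. The module is installed in compiled form; this text tells all that it offers.
- The arm moves only by the tool jog_arm, never from a script. Its argument "deltas" is a list of rows, each a list of 7 numbers: the opening, from 0 (shut) to 1 (fully open), then the shift along the tool's x, y, z each as a share of 1 m, from -1 to 1, then the turn, a rotation vector about the tool's x, y, z each as a share of 90 degrees, from -1 to 1. In form: [[claw, dx, dy, dz, ax, ay, az], ...]. A call has 1 to 8 rows; each row is the pose to reach, as a shift and turn from the pose commanded when the call began, along the tool's axes at that moment; what a row does not reach only later rows make up. A row lasts 1/10 s, in which the tool goes at most 50 mm and 8.59 degrees, less where a joint would pass 70% of its speed; a pose out of reach is approached as far as the arm can. A call with a number of a shift or a turn outside -1 to 1 is refused whole. A call with a gripper value outside its range is refused whole. The fingers move at their own pace and stop on an object; "force" is the grip in N (left out, the last holds). Time passes only in rows, so rows that repeat a pose let the fingers close. It gives the time, the measured TCP pose, the force, the opening and the grip force at its end, in the units of the state.
- sensors.read_state(): the state, without advancing time (a new reading comes with each control period).
- vision.snapshot(name): name is "scene" or "side" or "wrist"; returns a dict with "frame" (384x512x3 uint8, red, green, blue), "mtx" (3x3 intrinsics, pixels), "rvec" (rotation vector, rad) and "tvec" (3), from world to camera coordinates, as OpenCV has them. Camera axes: x right, y down, z forward; pixel columns grow to the right and rows downward; lengths in mm; the calibration is good to about 2 mm. A picture is of the moment at which its call begins. There is no depth.
- bot.hand_in(): hands the job in; it is judged then, once.
Trained networks look in the newest picture that a camera, given by its name, has taken for a name from the list of things; names that differ only in an ending like _2 or _b are one class to them, and where a whole thing is asked for, a point or a joint stands for the part that bears it (a point fixed in the world has none). Each returns a list of dicts, best first, with "confidence" (0 to 1); they miss things now and then, are a little off and sometimes report something else, mostly with a low value. They report only what shows in the picture. A call takes as long as a camera call. They do not tell look-alikes from the thing itself.
- vision.cut_out(camera, thing): "mask" (384x512 bool, what is visible of it).
- vision.tip_of(camera, thing): "location" ([x, y, z] in mm, in the coordinates of the camera as it stood for that picture, good to about 4 mm: a listed point, or the origin of a listed thing).
The state is a dict: "clock": time; "joint_positions": joint angles; "joint_velocities": joint speeds; "joint_torque": joint torques, N m; "tcp_pos": TCP position; "ee_rot": TCP orientation; "ft_force": force on the tool from outside, world axes, zero at the start; "wrist_torque": the same for the moment, N m; "opening": opening from 0.0 (shut) to 1.0 (fully open); "grip_force": force on a finger pad.
Only numpy, scipy, OpenCV 4.12 (cv2) and the standard library are available. Lean on these libraries where they do the work, as an engineer would, in place of code of your own. Each camera call takes 0.05 s, during which the arm holds its last target. There are 200 camera calls.

## Working session

There is one attempt and no reset: what is moved stays moved. The work goes in short steps, Python scripts to look and compute and a tool call to move; the robot and the scene stay as the last step left them, time stands still between calls to the robot, and variables do not carry over. Pictures are saved under pics/ and viewed, at most 10 in all, crops included, and the job is handed in when it is done.

Besides the shell and the picture viewer there is one more tool, called after "Request:" as name([rows], argument=value, ...), one row to a line, values as JSON. jog_arm: Moves the arm, as the interface text tells. Shift numbers are shares of 1 m and turn numbers shares of 90 degrees, none past 1 either way. Its arguments: {"type":"object","properties":{"deltas":{"type":"array","items":{"type":"array","items":{"type":"number","minimum":-1,"maximum":1}}},"force":{"type":"number"}},"required":["deltas"]}

```bash
mkdir -p pics; cat > h.py <<'E'
import numpy as np, cv2, json
from scipy.spatial.transform import Rotation as R
from rig import sensors, vision, bot
def w(snap,p):
    return cv2.Rodrigues(np.array(snap["rvec"],float))[0].T@(np.array(p,float).ravel()-np.array(snap["tvec"],float).ravel())
def save(s,n): cv2.imwrite(f"pics/{n}.png",cv2.cvtColor(s["frame"],cv2.COLOR_RGB2BGR))
def ray(s,uv):
    Rm=cv2.Rodrigues(np.array(s["rvec"],float))[0]; c=-Rm.T@np.array(s["tvec"],float).ravel()
    d=Rm.T@np.linalg.inv(s["mtx"])@np.array([uv[0],uv[1],1.]); return c,d/np.linalg.norm(d)
def atz(s,uv,z):
    c,d=ray(s,uv); return c+d*(z-c[2])/d[2]
E
python3 - <<'E'
from h import *
print(sensors.read_state())
ims=[]
for c in ["scene","side","wrist"]:
    s=vision.snapshot(c); ims.append(s["frame"])
    print(c,"cam at",ray(s,(256,192))[0].round())
    for t in ["bar_a","bar_a_end1","bar_a_end2","stand","lip","splash","cup","pan","cutter","bottle"]:
        print(" ",t,[(w(s,d["location"]).round(0).tolist(),round(d["confidence"],2)) for d in vision.tip_of(c,t)])
cv2.imwrite("pics/all.png",cv2.cvtColor(np.vstack([np.hstack(ims[:2]),np.hstack([ims[2],ims[2]*0])])[:, :],cv2.COLOR_RGB2BGR)[::1,::1])
im=cv2.imread("pics/all.png");cv2.imwrite("pics/all.png",cv2.resize(im,(800,600),interpolation=cv2.INTER_AREA))
E
```

```text
{'clock': 0.0, 'joint_positions': array([ 1.05749918e+00,  5.28461929e-01,  1.43389206e+00, -1.49380056e-05,
        1.18139717e+00, -1.78467854e-01]), 'joint_velocities': array([-0.00056477,  0.00144566,  0.0008571 , -0.0002379 , -0.00090075,
       -0.00257133]), 'joint_torque': array([-1.42030214e-03, -4.42344689e+01, -1.78026187e+01, -2.41105254e-04,
        8.48252792e-03,  2.08766593e-06]), 'tcp_pos': array([204.98265495, 589.67763605, 230.33947716]), 'ee_rot': array([-3.59398986e-04,  1.66630803e-01,  9.86018768e-01, -1.01767974e-03]), 'ft_force': array([ 0.67345349,  0.1464755 , -0.79351419]), 'wrist_torque': array([ 0.01483617,  0.0053133 , -0.00386032]), 'grip_force': 0.0, 'opening': 0.9979357412990418}
scene cam at [1183.  389. 1093.]
  bar_a [([579.0, -298.0, 5.0], 0.98), ([471.0, -293.0, 1.0], 0.88), ([668.0, -225.0, 5.0], 0.62)]
  bar_a_end1 [([458.0, -432.0, 10.0], 0.84), ([488.0, -158.0, 15.0], 0.72)]
  bar_a_end2 [([458.0, -432.0, 10.0], 0.84), ([488.0, -158.0, 15.0], 0.72)]
  stand [([495.0, 276.0, 2.0], 0.88)]
  lip [([457.0, 224.0, 0.0], 0.66)]
  splash [([551.0, 
[... 376 characters left out ...]
.0, 8.0], 0.59), ([456.0, -435.0, 16.0], 0.54), ([491.0, -157.0, 13.0], 0.4)]
  bar_a_end1 [([458.0, -434.0, 14.0], 0.97), ([492.0, -156.0, 11.0], 0.65)]
  bar_a_end2 [([458.0, -434.0, 14.0], 0.97), ([492.0, -156.0, 11.0], 0.65)]
  stand [([494.0, 278.0, -3.0], 0.8)]
  lip [([461.0, 219.0, 4.0], 0.83), ([523.0, 265.0, 3.0], 0.51)]
  splash [([537.0, 338.0, 4.0], 0.94)]
  cup [([665.0, 56.0, -4.0], 0.81), ([522.0, 262.0, 4.0], 0.71)]
  pan [([554.0, -304.0, 2.0], 0.93)]
  cutter []
  bottle [([398.0, 47.0, -2.0], 0.8), ([671.0, -232.0, 0.0], 0.19)]
wrist cam at [141. 614. 374.]
  bar_a []
  bar_a_end1 []
  bar_a_end2 []
  stand []
  lip []
  splash []
  cup []
  pan []
  cutter []
  bottle []
```

View pics/all.png

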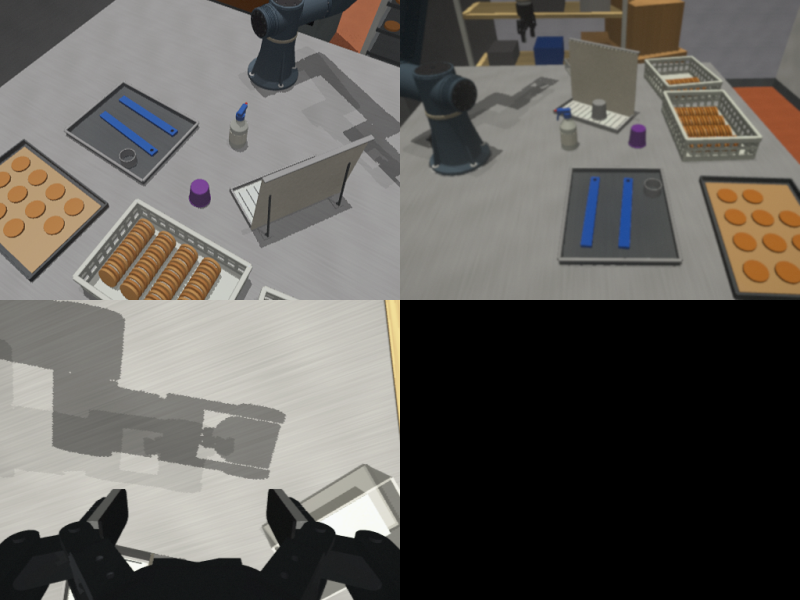

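The scene picture shows the pan with both bars at upper left, and the stand at right of centre with a grey cup in its tray. The purple look-alike sits near (200,192) and the bottle near (240,130). The two cameras agree on all of these to within a few mm. I'll test the leaning pose near the stand first, since the arm starts beside it.

```bash
cat >> h.py <<'E'
def Rt(psi,lean):  # tool y along az psi; lean 0 = tool down, lean = bar angle from level (deg)
    a=np.radians(lean); y=np.array([np.cos(psi),np.sin(psi),0]); f=np.array([-np.sin(psi),np.cos(psi),0])
    z=np.sin(a)*f-np.cos(a)*np.array([0,0,1]); return np.c_[np.cross(y,z),y,z]
def q2R(q): q=np.array(q); return R.from_quat([q[1],q[2],q[3],q[0]]).as_matrix()
def delta(p,Rm,st=None,p0=None,R0=None):
    if p0 is None:
        st=st or sensors.read_state(); p0=st["tcp_pos"]; R0=q2R(st["ee_rot"])
    d=R0.T@(np.array(p)-p0)/1000; a=R.from_matrix(R0.T@Rm).as_rotvec()/(np.pi/2)
    print("delta",d.round(4).tolist(),a.round(4).tolist()); 
def where():
    st=sensors.read_state(); print("t",st["clock"],"tcp",st["tcp_pos"].round(1),"q",st["joint_positions"].round(2),"F",st["ft_force"].round(1),"open",round(st["opening"],3))
    return st
PSI=-.573
E
python3 - <<'E'
from h import *
delta([440,160,330],Rt(PSI,0))
E
```

```text
delta [-0.363, -0.3293, -0.0987] [-0.0, 0.0, 1.1517]
```

Request:
jog_arm([
  [0.6,0,0,-0.12,0,0,0],
  [0.6,0,0,-0.12,0,0,0.2],
  [0.6,0,0,-0.12,0,0,0.3],
  [0.6,-0.36,-0.33,-0.1,0,0,0.9],
  [0.6,-0.36,-0.33,-0.1,0,0,0.9],
  [0.6,-0.36,-0.33,-0.1,0,0,0.9],
  [0.6,-0.36,-0.33,-0.1,0,0,0.9],
  [0.6,-0.36,-0.33,-0.1,0,0,0.9],
], force=60)

```text
clock: 2.45
tcp_pos: [324.3, 368.7, 341.2]
ee_rot: [0.0, 0.64, 0.768, 0.0]
ft_force: [0.3, 0.5, -0.7]
opening: 0.601
grip_force: 0.0
```

Request:
jog_arm([
  [0.6,-0.1,-0.2,0,0,0,0.4],
  [0.6,-0.1,-0.2,0,0,0,0.4],
  [0.6,-0.1,-0.2,0,0,0,0.4],
])

```text
clock: 2.75
tcp_pos: [203.3, 278.1, 340.8]
ee_rot: [-0.0, 0.796, 0.605, -0.0]
ft_force: [1.3, 0.3, 0.6]
opening: 0.6
grip_force: 0.0
```

```bash
python3 - <<'E'
from h import *
where()
C=np.array([495,277.,0]);X=np.array([np.cos(PSI),np.sin(PSI),0]);Y=np.array([-X[1],X[0],0])
c,s_=.462,.887
for x in (-70,):
    g=C+x*X+Y*(-59.7+170*c)+np.array([0,0,6.8+170*s_])
    print("grip pt",g)
    Rm=Rt(PSI,62.5); delta(g+Rm[:,2]*(5-120)+[0,0,60],Rm)
E
```

```text
t 2.75 tcp [203.3 278.1 340.8] q [ 0.61 -0.02  1.89  0.    1.27  0.88] F [1.3 0.3 0.6] open 0.6
grip pt [446.39472572 330.78171541 157.59      ]
delta [0.0186, 0.1898, 0.0701] [-0.1046, 0.6892, 0.1721]
```

Request:
jog_arm([
  [0.6,0.0186,0.19,0.07,-0.105,0.689,0.172],
  [0.6,0.0186,0.19,0.07,-0.105,0.689,0.172],
  [0.6,0.0186,0.19,0.07,-0.105,0.689,0.172],
  [0.6,0.0186,0.19,0.07,-0.105,0.689,0.172],
  [0.6,0.0186,0.19,0.07,-0.105,0.689,0.172],
  [0.6,0.0186,0.19,0.07,-0.105,0.689,0.172],
  [0.6,0.0186,0.19,0.07,-0.105,0.689,0.172],
  [0.6,0.0186,0.19,0.07,-0.105,0.689,0.172],
])

```text
clock: 3.55
tcp_pos: [391.7, 249.1, 270.5]
ee_rot: [-0.22, 0.771, 0.461, 0.379]
ft_force: [-1.1, 1.1, -0.4]
opening: 0.602
grip_force: 0.0
```

```bash
python3 - <<'E'
from h import *
st=where(); print(q2R(st["ee_rot"]).round(3), Rt(PSI,62.5).round(3))
s=vision.snapshot("wrist"); save(s,"w1"); print(ray(s,(256,192)))
for t in ["stand","lip","splash","cup"]:
    print(t,[(w(s,d["location"]).round(0).tolist(),round(d["confidence"],2)) for d in vision.tip_of("wrist",t)])
C=np.array([495,277.,0]);X=np.array([np.cos(PSI),np.sin(PSI),0]);Y=np.array([-X[1],X[0],0])
c,s_=.462,.887
g=C+108*X+Y*(-59.7+170*c)+np.array([0,0,6.8+170*s_])
Rm=Rt(PSI,62.5); delta(g+Rm[:,2]*(5-60)+[0,0,30],Rm)
E
```

```text
t 3.55 tcp [391.7 249.1 270.5] q [-0.25  0.25  2.32  1.36  0.89 -0.85] F [-1.1  1.1 -0.4] open 0.602
[[ 0.287  0.879  0.381]
 [ 0.545 -0.477  0.69 ]
 [ 0.788  0.01  -0.616]] [[ 0.25   0.84   0.481]
 [ 0.388 -0.542  0.745]
 [ 0.887  0.    -0.462]]
(array([358.09078836, 189.26656342, 413.15476737]), array([ 0.30261134,  0.51105205, -0.80451985]))
stand [([497.0, 275.0, 1.0], 0.86)]
lip [([458.0, 222.0, 4.0], 0.98)]
splash [([539.0, 337.0, 6.0], 0.63)]
cup []
delta [-0.0241, 0.1839, 0.0635] [-0.0401, 0.1198, 0.031]
```

View pics/w1.png

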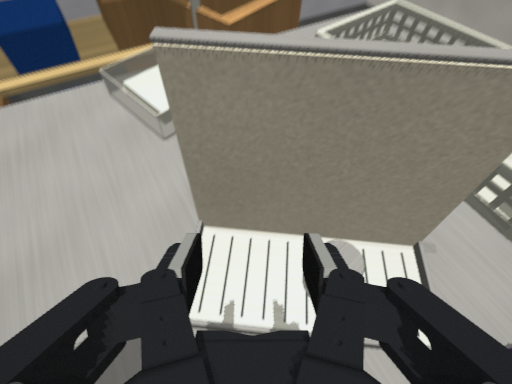

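The wrist view shows the splash back's base line running from about (203,223) to (417,243), with the cup near (335,265). The pose is almost reached, with joint 3 near its limit only because the tool is retracted. Next I'll fix the stand yaw from that line and check the far placing pose.

Request:
jog_arm([
  [0.6,-0.024,0.184,0.0635,-0.04,0.12,0.03],
  [0.6,-0.024,0.184,0.0635,-0.04,0.12,0.03],
  [0.6,-0.024,0.184,0.0635,-0.04,0.12,0.03],
  [0.6,-0.024,0.184,0.0635,-0.04,0.12,0.03],
  [0.6,-0.024,0.184,0.0635,-0.04,0.12,0.03],
])

```text
clock: 4.3
tcp_pos: [575.7, 191.5, 212.6]
ee_rot: [-0.246, 0.749, 0.411, 0.458]
ft_force: [-0.6, -0.6, 0.8]
opening: 0.602
grip_force: 0.0
```

```bash
python3 - <<'E'
from h import *
im=cv2.imread("pics/w1.png")
st=where(); R0=q2R(st["ee_rot"]);print((R0.T@Rt(PSI,62.5)).round(2).tolist())
s=vision.snapshot("wrist"); save(s,"w2")
for t in ["stand","lip","splash","cup"]:
    print(t,[(w(s,d["location"]).round(0).tolist(),round(d["confidence"],2)) for d in vision.tip_of("wrist",t)])
cut={}
for c in ["scene","side"]:
    s=vision.snapshot(c)
    for t in ["cup","stand","lip","splash","bottle"]:
        print(c,t,[(w(s,d["location"]).round(0).tolist(),round(d["confidence"],2)) for d in vision.tip_of(c,t)])
delta([466,-10,330],Rt(-.116,0))
E
```

```text
t 4.3 tcp [575.7 191.5 212.6] q [-0.33  0.63  2.05  1.56  1.04 -1.05] F [-0.6 -0.6  0.8] open 0.602
[[1.0, -0.01, -0.0], [0.01, 1.0, -0.0], [0.0, 0.0, 1.0]]
stand [([498.0, 270.0, -2.0], 0.75)]
lip []
splash [([537.0, 339.0, 8.0], 0.85)]
cup []
scene cup [([666.0, 57.0, 1.0], 0.77)]
scene stand [([496.0, 276.0, 3.0], 0.76)]
scene lip [([458.0, 224.0, 5.0], 0.83), ([495.0, 276.0, 1.0], 0.66)]
scene splash [([536.0, 340.0, 5.0], 0.66)]
scene bottle [([400.0, 49.0, -1.0], 0.56)]
side cup [([524.0, 266.0, 10.0], 0.73), ([661.0, 60.0, -2.0], 0.6)]
side stand [([490.0, 277.0, 1.0], 0.65)]
side lip [([458.0, 221.0, 6.0], 0.57)]
side splash [([537.0, 334.0, 6.0], 0.97), ([522.0, 266.0, 6.0], 0.16)]
side bottle [([555.0, -447.0, 11.0], 0.62), ([396.0, 47.0, -1.0], 0.57)]
delta [-0.0003, 0.0236, -0.2552] [0.1588, -0.6828, -0.261]
```

View pics/w2.png

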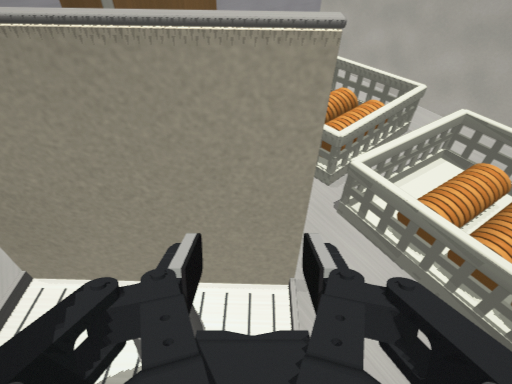

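```bash
python3 - <<'E'
from h import *
s=vision.snapshot("wrist"); g=cv2.cvtColor(s["frame"],cv2.COLOR_RGB2GRAY).astype(float)
pts=[]
for u in list(range(40,130,6))+list(range(210,285,6)):
    col=g[265:298,u]; d=np.diff(col); v=265+np.argmax(d)+.5
    if d.max()>15: pts.append(atz(s,(u+.5,v+.5),4)[:2])
pts=np.array(pts); vx=cv2.fitLine(pts.astype(np.float32),cv2.DIST_HUBER,0,.01,.01).ravel(); print(vx, np.arctan2(vx[1],vx[0]),len(pts)); print(pts.round(0)[::4].tolist())
for m in (.593,): print("splash y", [ (pts-[494.5,276.1])@np.array([np.sin(m),np.cos(m)])][0].round(1))
E
```

```text
[  0.8267142  -0.562622  541.8687    335.59836  ] -0.597554 24
[[405.0, 424.0], [430.0, 412.0], [455.0, 394.0], [588.0, 303.0], [613.0, 287.0], [638.0, 270.0]]
splash y [72.  76.3 76.4 76.6 76.7 76.9 77.  75.8 75.9 76.7 76.8 76.2 74.9 75.1
 75.2 75.4 75.5 75.7 75.8 76.  74.7 74.9 75.  75.2]
```

Request:
jog_arm([
  [0.7,0,0.024,-0.255,0.159,-0.683,-0.261],
  [0.7,0,0.024,-0.255,0.159,-0.683,-0.261],
  [0.7,0,0.024,-0.255,0.159,-0.683,-0.261],
  [0.7,0,0.024,-0.255,0.159,-0.683,-0.261],
  [0.7,0,0.024,-0.255,0.159,-0.683,-0.261],
  [0.7,0,0.024,-0.255,0.159,-0.683,-0.261],
  [0.7,0,0.024,-0.255,0.159,-0.683,-0.261],
  [0.7,0,0.024,-0.255,0.159,-0.683,-0.261],
])

```text
clock: 6.0
tcp_pos: [467.0, -11.6, 331.9]
ee_rot: [-0.009, 0.753, 0.657, 0.021]
ft_force: [0.0, 0.5, -0.6]
opening: 0.698
grip_force: 0.0
```

```bash
python3 - <<'E'
from h import *
where(); delta([480,-290,300],Rt(-.116,0))
E
```

```text
t 6.0 tcp [467.  -11.6 331.9] q [-0.29  0.18  1.68  0.05  1.27 -0.17] F [ 0.   0.5 -0.6] open 0.698
delta [-0.2753, 0.0501, 0.0207] [0.0089, -0.0275, -0.0124]
```

Yaw is −0.596, and the splash line falls at stand y = +75.7, which agrees with the text. Now to the pan.

Request:
jog_arm([
  [0.7,-0.275,0.05,0.02,0.009,-0.0275,-0.012],
  [0.7,-0.275,0.05,0.02,0.009,-0.0275,-0.012],
  [0.7,-0.275,0.05,0.02,0.009,-0.0275,-0.012],
  [0.7,-0.275,0.05,0.02,0.009,-0.0275,-0.012],
  [0.7,-0.275,0.05,0.02,0.009,-0.0275,-0.012],
  [0.7,-0.275,0.05,0.02,0.009,-0.0275,-0.012],
  [0.7,-0.275,0.05,0.02,0.009,-0.0275,-0.012],
])

```text
clock: 6.7
tcp_pos: [479.4, -291.9, 295.8]
ee_rot: [-0.003, 0.748, 0.663, 0.001]
ft_force: [-0.5, -0.4, -0.1]
opening: 0.699
grip_force: 0.0
```

```bash
sed -i 's/^PSI=.*/PSI=-.596\nC=np.array([494.8,276.5,0]);X=np.array([np.cos(PSI),np.sin(PSI),0]);Y=np.array([-X[1],X[0],0])/' h.py
python3 - <<'E'
from h import *
where()
def blobs(s):
    h=cv2.cvtColor(s["frame"],cv2.COLOR_RGB2HSV); m=cv2.inRange(h,(100,140,60),(125,255,255))
    n,l,stt,ce=cv2.connectedComponentsWithStats(m); o=[]
    for i in range(1,n):
        if stt[i,4]>400: o.append(cv2.findContours((l==i).astype(np.uint8),cv2.RETR_EXTERNAL,cv2.CHAIN_APPROX_NONE)[0][0])
    return o
for c in ["wrist","scene","side"]:
    s=vision.snapshot(c)
    if c=="wrist": save(s,"w3")
    for b in blobs(s):
        g=np.array([atz(s,p[0]+.5,17)[:2] for p in b],np.float32)
        (cx,cy),(a,bb),an=cv2.minAreaRect(g); bx=cv2.boxPoints(((cx,cy),(a,bb),an))
        if max(a,bb)<120: continue
        e=bx[1]-bx[0] if np.linalg.norm(bx[1]-bx[0])>np.linalg.norm(bx[2]-bx[1]) else bx[2]-bx[1]
        print(c,"c",round(cx,1),round(cy,1),"size",round(a),round(bb),"az",round(float(np.degrees(np.arctan2(e[1],e[0])))%180,2))
E
```

```text
t 6.7 tcp [ 479.4 -291.9  295.8] q [-0.75  0.37  1.51  0.    1.26 -0.63] F [-0.5 -0.4 -0.1] open 0.699
wrist c 577.8 -304.2 size 279 31 az 80.59
wrist c 473.4 -294.4 size 279 30 az 82.72
scene c 475.4 -288.6 size 282 33 az 82.78
scene c 580.4 -299.0 size 282 33 az 80.76
side c 237.6 1146.3 size 175 440 az 92.42
side c 473.3 -300.4 size 280 31 az 82.76
side c 578.1 -310.1 size 282 30 az 80.77
```

View pics/w3.png

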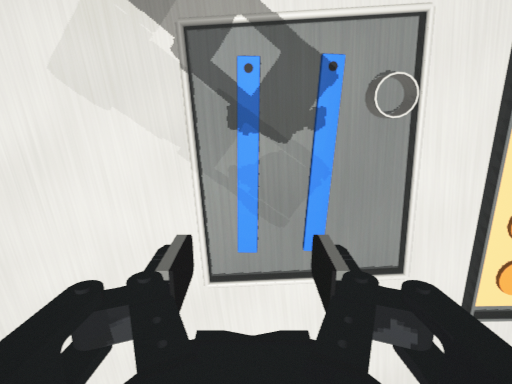

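The wrist view shows both bars lying flat: the near one around column 248, the far one from (333,60) to (315,248), holes at the far end. The cutter is at (397,95). Sizes come out at 279×30 mm, and all three views agree in x. I'll descend on the near bar.

```bash
python3 - <<'E'
from h import *
delta([477.2,-264.6,35],Rt(np.radians(82.72-90),0))
E
```

```text
delta [0.0198, -0.0034, 0.2618] [-0.0029, -0.0051, 0.0075]
```

Request:
jog_arm([
  [0.7,0.02,-0.0034,0.12,-0.003,-0.005,0.0075],
  [0.7,0.02,-0.0034,0.2,-0.003,-0.005,0.0075],
  [0.7,0.02,-0.0034,0.25,-0.003,-0.005,0.0075],
  [0.7,0.02,-0.0034,0.262,-0.003,-0.005,0.0075],
  [0.7,0.02,-0.0034,0.262,-0.003,-0.005,0.0075],
  [0.7,0.02,-0.0034,0.262,-0.003,-0.005,0.0075],
])

```text
clock: 7.45
tcp_pos: [475.3, -261.5, 31.3]
ee_rot: [-0.004, 0.75, 0.662, -0.001]
ft_force: [-0.2, 0.7, 0.0]
opening: 0.701
grip_force: 0.0
```

```bash
python3 - <<'E'
from h import *
where(); s=vision.snapshot("wrist"); save(s,"w4")
delta([477.2,-264.6,8],Rt(np.radians(82.72-90),0))
E
```

```text
t 7.45 tcp [ 475.3 -261.5   31.3] q [-0.71  0.73  1.77 -0.    0.64 -0.58] F [-0.2  0.7  0. ] open 0.701
delta [-0.0023, 0.0018, 0.0237] [-0.0038, -0.0023, 0.0013]
```

View pics/w4.png

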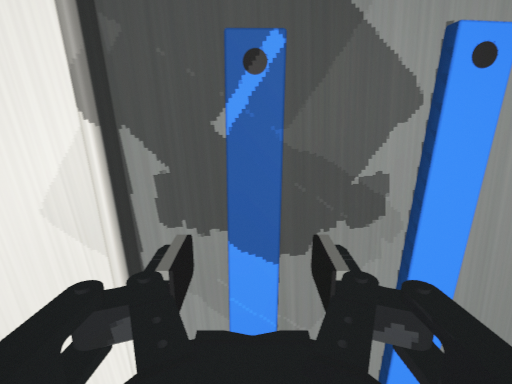

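The near bar, at columns 228–283, sits centred between the fingers. Lowering.

Request:
jog_arm([
  [0.7,-0.002,0.002,0.015,-0.004,-0.002,0],
  [0.7,-0.002,0.002,0.0235,-0.004,-0.002,0],
  [0.7,-0.002,0.002,0.0235,-0.004,-0.002,0],
  [0.7,-0.002,0.002,0.0235,-0.004,-0.002,0],
])

```text
clock: 7.9
tcp_pos: [480.7, -268.5, 13.3]
ee_rot: [0.006, 0.75, 0.661, 0.001]
ft_force: [-0.1, -0.8, -0.6]
opening: 0.699
grip_force: 0.0
```

Request:
jog_arm([
  [0.7,0,0,0.002,0,0,0],
  [0.7,0,0,0.002,0,0,0],
])

```text
clock: 8.1
tcp_pos: [480.2, -268.4, 10.5]
ee_rot: [0.005, 0.75, 0.661, 0.001]
ft_force: [0.6, 0.2, -0.3]
opening: 0.698
grip_force: 0.0
```

Request:
jog_arm([
  [0.2,0,0,0,0,0,0],
  [0.2,0,0,0,0,0,0],
  [0.2,0,0,0,0,0,0],
  [0.2,0,0,0,0,0,0],
  [0.2,0,0,0,0,0,0],
], force=60)

```text
clock: 8.6
tcp_pos: [479.4, -267.9, 10.3]
ee_rot: [0.004, 0.751, 0.661, 0.001]
ft_force: [-1.7, 0.2, 4.8]
opening: 0.323
grip_force: 59.1
```

Request:
jog_arm([
  [0.6,0,0,0,0,0,0],
  [0.6,0,0,0,0,0,0],
  [0.6,0,0,0.003,0,0,0],
  [0.6,0,0,0.003,0,0,0],
])

```text
clock: 9.0
tcp_pos: [479.8, -268.1, 6.2]
ee_rot: [0.004, 0.751, 0.661, 0.001]
ft_force: [-0.2, 0.3, -0.3]
opening: 0.599
grip_force: 0.0
```

Request:
jog_arm([
  [0.6,0,0,0.002,0,0,0],
  [0.6,0,0,0.002,0,0,0],
])

```text
clock: 9.2
tcp_pos: [479.8, -268.1, 4.4]
ee_rot: [0.004, 0.75, 0.661, 0.001]
ft_force: [-1.2, -0.0, -0.3]
opening: 0.599
grip_force: 0.0
```

Request:
jog_arm([
  [0.6,0,0,-0.002,0,0,0],
  [0.2,0,0,-0.002,0,0,0],
  [0.2,0,0,-0.002,0,0,0],
  [0.2,0,0,-0.002,0,0,0],
  [0.2,0,0,-0.002,0,0,0],
  [0.2,0,0,-0.002,0,0,0],
], force=70)

```text
clock: 9.8
tcp_pos: [480.0, -268.2, 7.3]
ee_rot: [0.005, 0.75, 0.661, 0.001]
ft_force: [-0.3, 0.9, 5.3]
opening: 0.324
grip_force: 69.7
```

```bash
python3 - <<'E'
from h import *
st=where(); s=vision.snapshot("wrist"); p=st["tcp_pos"]
h=cv2.cvtColor(s["frame"],cv2.COLOR_RGB2HSV); m=cv2.inRange(h,(100,140,60),(125,255,255))
n,l,q,_=cv2.connectedComponentsWithStats(m)
for i in range(1,n):
    if q[i,4]>400: print(q[i], atz(s,(q[i,0]+q[i,2]/2,q[i,1]),17).round(1))
# top end of near bar, 110 expected ahead of grip
u=np.array([np.cos(np.radians(82.72)),np.sin(np.radians(82.72))]); print("offset along from old centre",(p[:2]-[473.4,-294.4])@u)
print("tool x az",np.degrees(np.arctan2(*q2R(st["ee_rot"])[[1,0],0])))
delta([466,-60,400],Rt(PSI,15))
E
```

```text
t 9.8 tcp [ 480.  -268.2    7.3] q [-0.71  0.78  1.77  0.    0.58 -0.59] F [-0.3  0.9  5.3] open 0.324
[  217     0    76   336 21080] [ 496.  -158.7   17. ]
[  407     0   105   331 20715] [ 575.2 -168.7   17. ]
offset along from old centre 26.79074360276472
tool x az 82.73324292600823
delta [0.2028, -0.037, -0.394] [-0.0332, 0.1655, 0.2978]
```

Request:
jog_arm([
  [0.2,0,0,-0.03,0,0,0],
  [0.2,0,0,-0.08,0,0,0],
  [0.2,0,0,-0.13,0,0,0],
  [0.2,0.03,0,-0.18,0,0,0],
  [0.2,0.06,-0.01,-0.23,0,0.02,0.05],
  [0.2,0.1,-0.02,-0.28,-0.01,0.05,0.1],
  [0.2,0.14,-0.03,-0.33,-0.02,0.08,0.15],
  [0.2,0.18,-0.035,-0.37,-0.03,0.12,0.22],
])

```text
clock: 10.65
tcp_pos: [466.8, -117.7, 337.7]
ee_rot: [-0.041, 0.85, 0.518, 0.088]
ft_force: [-0.6, -0.3, -1.4]
opening: 0.328
grip_force: 69.7
```

```bash
cat >> h.py <<'E'
def place(x,L,d,lean=62.5,foot=(0,0),up=0,back=0):
    # foot: extra (y,z) of the foot end centre beyond touching lip/floor
    a=np.radians(lean); b=6
    fy=-65+b*np.sin(a)+foot[0]; fz=4+b*np.cos(a)+foot[1]
    g=C+x*X+Y*(fy+L*np.cos(a)-back)+np.array([0,0,fz+L*np.sin(a)+up])
    Rm=Rt(PSI,lean); return g+Rm[:,2]*d,Rm
E
python3 - <<'E'
from h import *
st=where(); print("grip",st["grip_force"])
p,Rm=place(-70,166.8,3.7,65,(12,0),up=120,back=0); print(p.round(1)); delta(p,Rm)
E
```

```text
t 10.65 tcp [ 466.8 -117.7  337.7] q [-0.6   0.19  1.68  0.2   1.28 -0.19] F [-0.6 -0.3 -1.4] open 0.328
grip 69.67764616012573
[451.6 337.5 276.1]
delta [0.3789, -0.2244, 0.1318] [-0.0362, 0.5976, 0.0703]
```

```bash
python3 - <<'E'
from h import *
delta([455,220,400],Rt(PSI,35))
p,Rm=place(-70,166.8,3.7,65,(12,0),up=120)
delta(p,Rm,p0=np.array([455,220,400]),R0=Rt(PSI,35))
E
```

```text
delta [0.3015, -0.1645, -0.0082] [-0.0163, 0.2647, 0.075]
delta [0.0071, -0.0688, 0.1562] [-0.0, 0.3333, 0.0]
```

Request:
jog_arm([
  [0.2,0.04,0,-0.04,0,0.05,0.02],
  [0.2,0.3,-0.165,-0.008,-0.016,0.265,0.075],
  [0.2,0.3,-0.165,-0.008,-0.016,0.265,0.075],
  [0.2,0.3,-0.165,-0.008,-0.016,0.265,0.075],
  [0.2,0.3,-0.165,-0.008,-0.016,0.265,0.075],
  [0.2,0.3,-0.165,-0.008,-0.016,0.265,0.075],
  [0.2,0.3,-0.165,-0.008,-0.016,0.265,0.075],
  [0.2,0.3,-0.165,-0.008,-0.016,0.265,0.075],
])

```text
clock: 11.45
tcp_pos: [450.0, 221.8, 397.1]
ee_rot: [-0.143, 0.841, 0.451, 0.264]
ft_force: [0.1, -0.9, -1.1]
opening: 0.329
grip_force: 69.8
```

```bash
python3 - <<'E'
from h import *
st=where(); print("grip",st["grip_force"])
p,Rm=place(-70,166.8,3.7,65,(12,0),up=120); delta(p,Rm)
E
```

```text
t 11.45 tcp [450.  221.8 397.1] q [-0.09  0.01  1.85  0.62  1.05  0.25] F [ 0.1 -0.9 -1.1] open 0.329
grip 69.81905579566956
delta [0.0106, -0.0624, 0.155] [-0.0059, 0.3345, 0.0035]
```

```bash
python3 - <<'E'
from h import *
p,Rm=place(-70,166.8,3.7,66,(8,0),up=110); delta(p,Rm)
E
```

```text
delta [0.0002, -0.0625, 0.1584] [-0.0059, 0.3456, 0.0034]
```

Request:
jog_arm([
  [0.2,0,-0.0625,0.02,-0.006,0.1,0.0034],
  [0.2,0,-0.0625,0.06,-0.006,0.2,0.0034],
  [0.2,0,-0.0625,0.1,-0.006,0.29,0.0034],
  [0.2,0,-0.0625,0.14,-0.006,0.3456,0.0034],
  [0.2,0,-0.0625,0.158,-0.006,0.3456,0.0034],
  [0.2,0,-0.0625,0.158,-0.006,0.3456,0.0034],
  [0.2,0,-0.0625,0.158,-0.006,0.3456,0.0034],
])

```text
clock: 12.15
tcp_pos: [452.4, 326.9, 266.1]
ee_rot: [-0.251, 0.743, 0.39, 0.483]
ft_force: [-0.2, 0.8, -1.7]
opening: 0.328
grip_force: 69.9
```

```bash
python3 - <<'E'
from h import *
st=where()
p,Rm=place(-70,166.8,3.7,66,(8,0),up=110); delta(p,Rm)
for n in ["side","scene","wrist"]:
    s=vision.snapshot(n); save(s,"p_"+n)
    for t in ["bar_a_end1","bar_a_end2"]:
        for d in vision.tip_of(n,t):
            q=w(s,d["location"]); 
            if q[1]>50: r=q-C; print(n,t,"stand frame",(r@X).round(),(r@Y).round(),q[2].round(),round(d["confidence"],2))
a=cv2.imread("pics/p_side.png")[0:300,100:400]; b=cv2.imread("pics/p_wrist.png")
cv2.imwrite("pics/p.png",np.hstack([cv2.resize(a,(384,384)),cv2.resize(b,(416,384))]))
E
```

```text
t 12.15 tcp [452.4 326.9 266.1] q [-0.02  0.48  2.32  1.99  0.99 -1.24] F [-0.2  0.8 -1.7] open 0.328
delta [0.0019, -0.0066, 0.0011] [0.0063, 0.0008, -0.0001]
side bar_a_end1 stand frame -63.0 65.0 369.0 0.92
side bar_a_end1 stand frame -63.0 -53.0 114.0 0.81
side bar_a_end2 stand frame -63.0 65.0 369.0 0.92
side bar_a_end2 stand frame -63.0 -53.0 114.0 0.81
scene bar_a_end1 stand frame -61.0 57.0 371.0 0.89
scene bar_a_end1 stand frame -67.0 -54.0 111.0 0.83
scene bar_a_end2 stand frame -61.0 57.0 371.0 0.89
scene bar_a_end2 stand frame -67.0 -54.0 111.0 0.83
```

View pics/p.png

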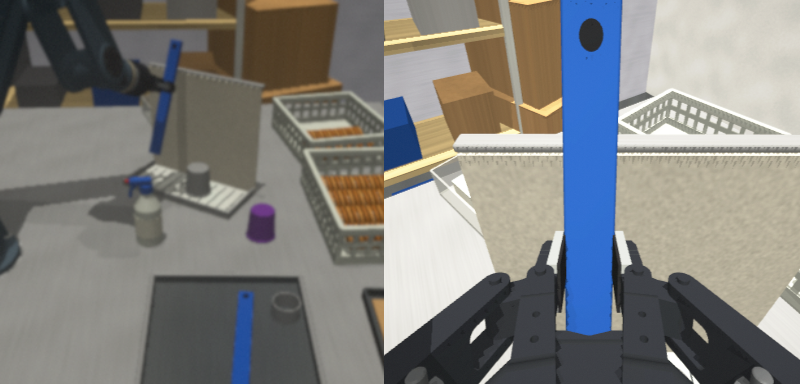

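The bar is held square at about 66°, with its foot end measured at z≈112 and its top 10 mm off the splash plane, both as intended. Lowering straight down.

Request:
jog_arm([
  [0.2,-0.0274,0,0.0122,0.006,0,0],
  [0.2,-0.0548,0,0.0244,0.006,0,0],
  [0.2,-0.0731,0,0.0325,0.006,0,0],
  [0.2,-0.085,0,0.0378,0.006,0,0],
  [0.2,-0.0895,0,0.04,0.006,0,0],
  [0.2,-0.0895,0,0.04,0.006,0,0],
  [0.2,-0.0895,0,0.04,0.006,0,0],
])

```text
clock: 13.3
tcp_pos: [452.5, 327.4, 171.0]
ee_rot: [-0.256, 0.74, 0.393, 0.482]
ft_force: [-0.3, -0.3, -1.9]
opening: 0.327
grip_force: 69.9
```

```bash
cat >> h.py <<'E'
def ends():
    for n in ["side","scene","wrist"]:
        s=vision.snapshot(n)
        for d in vision.tip_of(n,"bar_a_end1"):
            q=w(s,d["location"]); r=q-C
            if q[1]>50: print(n,"stand frame",(r@X).round(),(r@Y).round(),q[2].round(),round(d["confidence"],2))
E
python3 - <<'E'
from h import *
where(); p,Rm=place(-64,166.8,3.7,66,(8,0),up=0); delta(p,Rm); ends()
E
```

```text
t 13.3 tcp [452.5 327.4 171. ] q [-0.03  0.81  2.37  2.15  1.18 -1.61] F [-0.3 -0.3 -1.9] open 0.327
delta [-0.012, -0.0004, 0.0067] [-0.0011, -0.0011, 0.0005]
side stand frame -63.0 65.0 273.0 0.9
side stand frame -64.0 -55.0 21.0 0.76
scene stand frame -58.0 58.0 281.0 0.67
scene stand frame 50.0 -240.0 2.0 0.3
```

Request:
jog_arm([
  [0.2,-0.0055,0,0.0024,0,0,0],
  [0.2,-0.0091,0,0.0041,0,0,0],
  [0.2,-0.0091,0,0.0041,0,0,0],
])

```text
clock: 13.9
tcp_pos: [452.2, 327.3, 158.8]
ee_rot: [-0.256, 0.741, 0.393, 0.48]
ft_force: [0.1, 0.5, -0.9]
opening: 0.33
grip_force: 70.0
```

Request:
jog_arm([
  [0.2,-0.0018,0,0.0008,0,0,0],
  [0.2,-0.0018,0,0.0008,0,0,0],
])

```text
clock: 14.1
tcp_pos: [452.2, 327.6, 158.0]
ee_rot: [-0.257, 0.74, 0.393, 0.481]
ft_force: [1.1, 0.2, 0.2]
opening: 0.325
grip_force: 70.0
```

Request:
jog_arm([
  [0.2,-0.0018,0,0.0008,0,0,0],
  [0.2,-0.0018,0,0.0008,0,0,0],
])

```text
clock: 14.3
tcp_pos: [452.5, 328.1, 157.6]
ee_rot: [-0.257, 0.739, 0.393, 0.483]
ft_force: [0.9, 2.6, 5.1]
opening: 0.327
grip_force: 70.1
```

Floor contact is felt at the predicted height. Now slide the foot to the lip and tilt onto the splash back.

```bash
python3 - <<'E'
from h import *
where()
p,Rm=place(-64,166.8,3.7,66,(8,0)); 
for l,f in ((66,(1.5,.5)),(63.2,(1.0,.5))):
    p2,R2=place(-64,166.8,3.7,l,f); delta(p2,R2,p0=p,R0=Rm)
E
```

```text
t 14.3 tcp [452.5 328.1 157.6] q [-0.03  0.86  2.37  2.17  1.21 -1.65] F [0.9 2.6 5.1] open 0.327
delta [-0.0022, -0.0, -0.0061] [0.0, 0.0, 0.0]
delta [-0.0026, 0.0, 0.0013] [-0.0, -0.0311, -0.0]
```

Request:
jog_arm([
  [0.2,-0.001,0,-0.003,0,0,0],
  [0.2,-0.0022,0,-0.0061,0,0,0],
  [0.2,-0.0022,0,-0.0061,0,0,0],
])

```text
clock: 14.6
tcp_pos: [449.3, 323.2, 159.7]
ee_rot: [-0.258, 0.738, 0.392, 0.485]
ft_force: [1.7, 5.4, 8.0]
opening: 0.326
grip_force: 69.9
```

Request:
jog_arm([
  [0.2,-0.0002,0,0.0037,0,-0.0155,0],
  [0.2,-0.0004,0,0.0074,0,-0.031,0],
  [0.2,-0.0004,0,0.0074,0,-0.031,0],
])

```text
clock: 14.9
tcp_pos: [453.0, 328.5, 155.0]
ee_rot: [-0.247, 0.75, 0.4, 0.465]
ft_force: [1.2, 2.3, 4.8]
opening: 0.323
grip_force: 70.0
```

```bash
python3 - <<'E'
from h import *
st=where(); f=st["ft_force"]; print("F stand x,y",(f@X).round(1),(f@Y).round(1)); ends()
p,Rm=place(-64,166.8,3.7,62.5,(0,0)); delta(p,Rm)
E
```

```text
t 14.9 tcp [453.  328.5 155. ] q [-0.01  0.82  2.35  2.17  1.13 -1.6 ] F [1.2 2.3 4.8] open 0.323
F stand x,y -0.3 2.6
side stand frame -65.0 67.0 257.0 0.58
side stand frame -64.0 -57.0 7.0 0.56
delta [-0.0012, -0.0006, 0.002] [-0.001, -0.0127, 0.0005]
```

Request:
jog_arm([
  [0.2,-0.0008,0,0.002,0,-0.009,0],
  [0.2,-0.0008,0,0.002,0,-0.009,0],
  [0.36,-0.0008,0,0.002,0,-0.009,0],
  [0.4,-0.0008,0,0.002,0,-0.009,0],
  [0.5,-0.0008,0,0.002,0,-0.009,0],
  [0.55,-0.0008,0,0.002,0,-0.009,0],
  [0.55,-0.0008,0,0.002,0,-0.009,0],
])

```text
clock: 15.9
tcp_pos: [452.9, 328.5, 150.9]
ee_rot: [-0.244, 0.756, 0.401, 0.457]
ft_force: [0.1, -0.8, -0.2]
opening: 0.548
grip_force: 0.0
```

```bash
python3 - <<'E'
from h import *
st=where(); ends(); s=vision.snapshot("wrist"); save(s,"r1")
E
```

```text
t 15.9 tcp [452.9 328.5 150.9] q [-0.    0.81  2.35  2.17  1.1  -1.59] F [ 0.1 -0.8 -0.2] open 0.548
side stand frame -62.0 71.0 257.0 0.73
side stand frame -65.0 -60.0 12.0 0.62
```

View pics/r1.png

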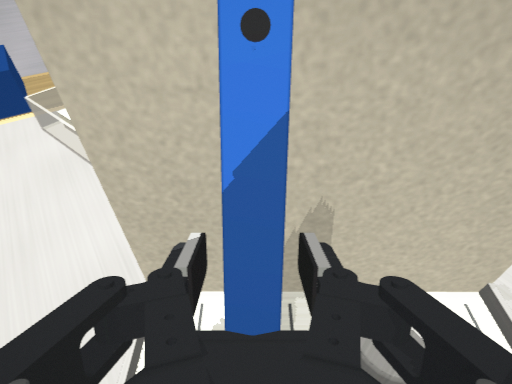

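The first bar leans square in the stand, with its ends at stand y ≈ 71 and −60, and the fingers are clear on both sides. Backing off, then to the second bar.

Request:
jog_arm([
  [0.55,0,0,-0.02,0,0,0],
  [0.55,0,0,-0.04,0,0,0],
  [0.55,0.05,0,-0.06,0,0,0],
  [0.55,0.1,0,-0.06,0,0,0],
  [0.55,0.15,0,-0.06,0,0,0],
  [0.55,0.18,0,-0.06,0,0,0],
  [0.55,0.18,0,-0.06,0,0,0],
])

```text
clock: 16.95
tcp_pos: [471.7, 355.3, 344.9]
ee_rot: [-0.243, 0.752, 0.403, 0.462]
ft_force: [-0.8, -0.4, -0.6]
opening: 0.549
grip_force: 0.0
```

```bash
python3 - <<'E'
from h import *
st=where(); ends()
P,Rm=np.array([510,0,340]),Rt(-.3,10); delta(P,Rm); print("err",(q2R(st["ee_rot"]).T@Rt(PSI,62.5))[0])
delta([582.2,-277.6,150],Rt(np.radians(-9.35),0),p0=P,R0=Rm)
E
```

```text
t 16.95 tcp [471.7 355.3 344.9] q [ 0.08  0.25  2.13  1.7   0.78 -0.71] F [-0.8 -0.4 -0.6] open 0.549
side stand frame -61.0 -58.0 10.0 0.87
side stand frame -62.0 70.0 255.0 0.68
wrist stand frame -64.0 71.0 258.0 0.89
delta [-0.1218, 0.2315, -0.2407] [0.1121, -0.5767, -0.1586]
err [ 0.99994525 -0.00779431 -0.00698149]
delta [-0.2732, 0.151, 0.1448] [0.0076, -0.1109, -0.0869]
```

Request:
jog_arm([
  [0.7,0.0,0,-0.06,0,0,0],
  [0.7,-0.122,0.2315,-0.24,0.112,-0.577,-0.159],
  [0.7,-0.122,0.2315,-0.24,0.112,-0.577,-0.159],
  [0.7,-0.122,0.2315,-0.24,0.112,-0.577,-0.159],
  [0.7,-0.122,0.2315,-0.24,0.112,-0.577,-0.159],
  [0.7,-0.122,0.2315,-0.24,0.112,-0.577,-0.159],
  [0.7,-0.122,0.2315,-0.24,0.112,-0.577,-0.159],
  [0.7,-0.122,0.2315,-0.24,0.112,-0.577,-0.159],
])

```text
clock: 18.05
tcp_pos: [508.4, 11.6, 341.0]
ee_rot: [-0.055, 0.803, 0.589, 0.077]
ft_force: [0.3, 0.9, -1.1]
opening: 0.697
grip_force: 0.0
```

```bash
python3 - <<'E'
from h import *
st=where(); delta([582.2,-277.6,150],Rt(np.radians(-9.35),0))
E
```

```text
t 18.05 tcp [508.4  11.6 341. ] q [-0.31  0.23  1.61  0.2   1.3  -0.06] F [ 0.3  0.9 -1.1] open 0.697
delta [-0.2852, 0.1569, 0.1401] [0.01, -0.1205, -0.09]
```

Request:
jog_arm([
  [0.7,-0.285,0.157,0.14,0.01,-0.12,-0.09],
  [0.7,-0.285,0.157,0.14,0.01,-0.12,-0.09],
  [0.7,-0.285,0.157,0.14,0.01,-0.12,-0.09],
  [0.7,-0.285,0.157,0.14,0.01,-0.12,-0.09],
  [0.7,-0.285,0.157,0.14,0.01,-0.12,-0.09],
  [0.7,-0.285,0.157,0.14,0.01,-0.12,-0.09],
  [0.7,-0.285,0.157,0.14,0.01,-0.12,-0.09],
  [0.7,-0.285,0.157,0.14,0.01,-0.12,-0.09],
])

```text
clock: 18.85
tcp_pos: [581.3, -277.7, 143.6]
ee_rot: [-0.004, 0.764, 0.645, 0.002]
ft_force: [-0.5, 0.3, -0.4]
opening: 0.698
grip_force: 0.0
```

```bash
python3 - <<'E'
from h import *
st=where(); delta([582.2,-277.6,30],Rt(np.radians(-9.35),0))
E
```

```text
t 18.85 tcp [ 581.3 -277.7  143.6] q [-0.62  0.66  1.45  0.01  1.04 -0.46] F [-0.5  0.3 -0.4] open 0.698
delta [-0.0007, 0.0012, 0.1136] [-0.0022, -0.0056, -0.0031]
```

Request:
jog_arm([
  [0.7,0,0.001,0.05,-0.002,-0.0056,-0.003],
  [0.7,0,0.001,0.09,-0.002,-0.0056,-0.003],
  [0.7,0,0.001,0.11,-0.002,-0.0056,-0.003],
  [0.7,0,0.001,0.11,-0.002,-0.0056,-0.003],
  [0.7,0,0.001,0.11,-0.002,-0.0056,-0.003],
])

```text
clock: 19.35
tcp_pos: [584.7, -272.8, 39.7]
ee_rot: [0.003, 0.761, 0.649, 0.001]
ft_force: [0.7, -0.9, 1.2]
opening: 0.702
grip_force: 0.0
```

```bash
python3 - <<'E'
from h import *
st=where(); s=vision.snapshot("wrist"); save(s,"w5"); delta([582.2,-277.6,7],Rt(np.radians(-9.35),0))
h=cv2.cvtColor(s["frame"],cv2.COLOR_RGB2HSV); m=cv2.inRange(h,(100,140,60),(125,255,255))
n,l,q,_=cv2.connectedComponentsWithStats(m)
i=1+np.argmax(q[1:,4]); print(q[i]); T=q2R(st["ee_rot"])
for v in (100,200,300):
    u=np.where(l[v]==i)[0]; g=[atz(s,(x,v),17) for x in (u.min(),u.max()+1)]; print(u.min(),u.max(),"tool y of edges",[((k-st["tcp_pos"])@T[:,1]).round(1) for k in g],"tool x",((g[0]-st["tcp_pos"])@T[:,0]).round(1))
E
```

```text
t 19.35 tcp [ 584.7 -272.8   39.7] q [-0.61  0.8   1.51  0.    0.83 -0.45] F [ 0.7 -0.9  1.2] open 0.702
delta [-0.0046, -0.003, 0.0341] [0.0054, 0.002, 0.0033]
[  219    30    60   306 15318]
221 276 tool y of edges [np.float64(-15.5), np.float64(14.0)] tool x 74.4
223 273 tool y of edges [np.float64(-15.9), np.float64(13.5)] tool x 19.3
225 271 tool y of edges [np.float64(-16.5), np.float64(13.5)] tool x -47.5
```

The far bar is centred between the fingers to about 1 mm and parallel to them. Lowering and gripping.

Request:
jog_arm([
  [0.7,-0.0045,-0.001,0.02,0.004,0.002,0.002],
  [0.6,-0.0045,-0.001,0.031,0.004,0.002,0.002],
  [0.6,-0.0045,-0.001,0.031,0.004,0.002,0.002],
  [0.6,-0.0045,-0.001,0.031,0.004,0.002,0.002],
])

```text
clock: 19.8
tcp_pos: [584.3, -277.7, 10.3]
ee_rot: [0.001, 0.762, 0.648, 0.001]
ft_force: [0.8, -0.7, -0.0]
opening: 0.601
grip_force: 0.0
```

```bash
python3 - <<'E'
from h import *
where()
E
```

```text
t 19.8 tcp [ 584.3 -277.7   10.3] q [-0.62  0.85  1.51  0.    0.78 -0.46] F [ 0.8 -0.7 -0. ] open 0.601
```

Request:
jog_arm([
  [0.6,0,0,0.003,0,0,0],
  [0.6,0,0,0.003,0,0,0],
  [0.2,0,0,0.003,0,0,0],
  [0.2,0,0,0.003,0,0,0],
  [0.2,0,0,0.003,0,0,0],
  [0.2,0,0,0.003,0,0,0],
  [0.2,0,0,0.003,0,0,0],
])

```text
clock: 20.5
tcp_pos: [584.2, -277.8, 7.3]
ee_rot: [0.001, 0.762, 0.648, 0.001]
ft_force: [-1.1, 1.0, 5.3]
opening: 0.325
grip_force: 70.6
```

```bash
python3 - <<'E'
from h import *
st=where(); print(st["grip_force"]); a=np.radians(80.65)
print("L",140+(st["tcp_pos"][:2]-[577.8,-304.2])@[np.cos(a),np.sin(a)])
delta([545,-110,360],Rt(-.45,15))
E
```

```text
t 20.5 tcp [ 584.2 -277.8    7.3] q [-0.62  0.85  1.51  0.    0.78 -0.46] F [-1.1  1.   5.3] open 0.325
70.57327151298523
L 167.10936835086162
delta [0.1593, -0.0648, -0.3529] [-0.0226, 0.1654, 0.1831]
```

Request:
jog_arm([
  [0.2,0,0,-0.03,0,0,0],
  [0.2,0,0,-0.08,0,0,0],
  [0.2,0,0,-0.13,0,0,0],
  [0.2,0.02,-0.01,-0.18,0,0,0],
  [0.2,0.05,-0.02,-0.23,0,0.03,0.04],
  [0.2,0.08,-0.03,-0.28,-0.01,0.06,0.08],
  [0.2,0.12,-0.05,-0.33,-0.02,0.12,0.14],
  [0.2,0.16,-0.065,-0.355,-0.0226,0.165,0.183],
])

```text
clock: 21.3
tcp_pos: [551.6, -137.7, 339.4]
ee_rot: [-0.069, 0.841, 0.525, 0.112]
ft_force: [0.2, 0.0, -1.3]
opening: 0.324
grip_force: 69.9
```

```bash
python3 - <<'E'
from h import *
st=where(); print(st["grip_force"]); delta([585,140,400],Rt(PSI,38))
E
```

```text
t 21.3 tcp [ 551.6 -137.7  339.4] q [-0.58  0.33  1.48  0.27  1.37 -0.19] F [ 0.2  0.  -1.3] open 0.324
69.87302899360657
delta [0.2709, -0.0917, 0.0102] [-0.0397, 0.2539, 0.0819]
```

Request:
jog_arm([
  [0.2,0.04,-0.01,-0.03,0,0.04,0.01],
  [0.2,0.27,-0.092,0.01,-0.04,0.254,0.082],
  [0.2,0.27,-0.092,0.01,-0.04,0.254,0.082],
  [0.2,0.27,-0.092,0.01,-0.04,0.254,0.082],
  [0.2,0.27,-0.092,0.01,-0.04,0.254,0.082],
  [0.2,0.27,-0.092,0.01,-0.04,0.254,0.082],
  [0.2,0.27,-0.092,0.01,-0.04,0.254,0.082],
])

```text
clock: 22.0
tcp_pos: [581.1, 145.1, 397.8]
ee_rot: [-0.155, 0.833, 0.447, 0.286]
ft_force: [-0.4, -0.5, -0.4]
opening: 0.324
grip_force: 69.9
```

```bash
python3 - <<'E'
from h import *
st=where(); print(st["grip_force"]); p,Rm=place(108,167.1,3.7,66,(8,0),up=110); print(p.round()); delta(p,Rm)
E
```

```text
t 22.0 tcp [581.1 145.1 397.8] q [-0.25  0.21  1.64  0.69  1.15  0.09] F [-0.4 -0.5 -0.4] open 0.324
69.94371771812439
[595. 232. 268.]
delta [-0.0166, -0.0359, 0.1523] [-0.0071, 0.312, 0.0033]
```

Request:
jog_arm([
  [0.2,-0.003,-0.036,0.02,-0.007,0.1,0.003],
  [0.2,-0.007,-0.036,0.06,-0.007,0.2,0.003],
  [0.2,-0.01,-0.036,0.1,-0.007,0.29,0.003],
  [0.2,-0.0166,-0.036,0.14,-0.007,0.312,0.003],
  [0.2,-0.0166,-0.036,0.1523,-0.007,0.312,0.003],
  [0.2,-0.0166,-0.036,0.1523,-0.007,0.312,0.003],
  [0.2,-0.0166,-0.036,0.1523,-0.007,0.312,0.003],
  [0.2,-0.0166,-0.036,0.1523,-0.007,0.312,0.003],
])

```text
clock: 22.8
tcp_pos: [598.7, 225.6, 269.2]
ee_rot: [-0.251, 0.742, 0.391, 0.483]
ft_force: [0.8, 0.1, -0.6]
opening: 0.325
grip_force: 70.0
```

```bash
python3 - <<'E'
from h import *
st=where(); p,Rm=place(108,167.1,3.7,66,(8,0),up=110); delta(p,Rm); p,Rm=place(108,167.1,3.7,66,(8,0),up=13); delta(p,Rm); ends()
s=vision.snapshot("side"); print([w(s,d["location"]).round() for d in vision.tip_of("side","cup")])
E
```

```text
t 22.8 tcp [598.7 225.6 269.2] q [-0.25  0.54  2.    1.61  1.03 -0.91] F [ 0.8  0.1 -0.6] open 0.325
delta [-0.0, -0.0066, 0.0039] [0.0059, -0.0002, 0.001]
delta [-0.0887, -0.0071, 0.0433] [0.0059, -0.0002, 0.001]
side stand frame -64.0 -59.0 10.0 0.88
side stand frame 119.0 59.0 372.0 0.24
[array([522., 264.,   6.]), array([663.,  60.,   0.])]
```

Request:
jog_arm([
  [0.2,-0.027,-0.003,0.014,0.006,0,0],
  [0.2,-0.055,-0.005,0.026,0.006,0,0],
  [0.2,-0.073,-0.005,0.035,0.006,0,0],
  [0.2,-0.084,-0.005,0.041,0.006,0,0],
  [0.2,-0.0887,-0.005,0.043,0.006,0,0],
  [0.2,-0.0887,-0.005,0.043,0.006,0,0],
  [0.2,-0.0887,-0.005,0.043,0.006,0,0],
])

```text
clock: 23.9
tcp_pos: [596.1, 231.5, 169.3]
ee_rot: [-0.256, 0.741, 0.393, 0.481]
ft_force: [-0.3, 0.2, -1.2]
opening: 0.325
grip_force: 70.0
```

```bash
python3 - <<'E'
from h import *
where(); p,Rm=place(110,167.1,3.7,66,(8,0)); delta(p,Rm); ends()
E
```

```text
t 23.9 tcp [596.1 231.5 169.3] q [-0.24  0.77  2.04  1.76  1.06 -1.21] F [-0.3  0.2 -1.2] open 0.325
delta [-0.0106, 0.001, 0.0049] [-0.0008, 0.0002, -0.0006]
side stand frame -62.0 -61.0 11.0 0.84
side stand frame 29.0 5.0 5.0 0.42
```

Request:
jog_arm([
  [0.2,-0.005,0,0.0023,0,0,0],
  [0.2,-0.009,0,0.0041,0,0,0],
  [0.2,-0.009,0,0.0041,0,0,0],
])

```text
clock: 24.5
tcp_pos: [596.0, 231.7, 158.5]
ee_rot: [-0.256, 0.741, 0.392, 0.481]
ft_force: [0.3, 0.3, -0.6]
opening: 0.329
grip_force: 70.0
```

Request:
jog_arm([
  [0.2,-0.0018,0,0.0008,0,0,0],
  [0.2,-0.0018,0,0.0008,0,0,0],
])

```text
clock: 24.7
tcp_pos: [596.3, 232.1, 158.0]
ee_rot: [-0.257, 0.74, 0.392, 0.482]
ft_force: [1.3, 1.6, 4.9]
opening: 0.324
grip_force: 70.1
```

Floor contact again at the expected height. The slide and tilt are the same as for the first bar.

Request:
jog_arm([
  [0.2,-0.001,0,-0.003,0,0,0],
  [0.2,-0.0022,0,-0.0061,0,0,0],
  [0.2,-0.0022,0,-0.0061,0,0,0],
])

```text
clock: 25.0
tcp_pos: [593.0, 227.2, 160.2]
ee_rot: [-0.257, 0.739, 0.392, 0.483]
ft_force: [2.1, 3.9, 6.9]
opening: 0.326
grip_force: 69.9
```

Request:
jog_arm([
  [0.2,-0.0002,0,0.0037,0,-0.0155,0],
  [0.2,-0.0004,0,0.0074,0,-0.031,0],
  [0.2,-0.0004,0,0.0074,0,-0.031,0],
])

```text
clock: 25.3
tcp_pos: [596.4, 232.4, 155.1]
ee_rot: [-0.246, 0.752, 0.4, 0.463]
ft_force: [1.2, 2.2, 3.6]
opening: 0.323
grip_force: 70.0
```

```bash
python3 - <<'E'
from h import *
st=where(); f=st["ft_force"]; print("Fy",(f@Y).round(1)); ends()
p,Rm=place(110,167.1,3.7,62.5,(0,0)); delta(p,Rm)
E
```

```text
t 25.3 tcp [596.4 232.4 155.1] q [-0.22  0.77  2.03  1.75  1.01 -1.19] F [1.2 2.2 3.6] open 0.323
Fy 2.6
side stand frame -62.0 -58.0 11.0 0.85
delta [-0.0015, 0.0007, 0.0013] [-0.0008, -0.01, -0.0006]
```

Request:
jog_arm([
  [0.2,-0.0008,0,0.002,0,-0.009,0],
  [0.2,-0.0008,0,0.002,0,-0.009,0],
  [0.36,-0.0008,0,0.002,0,-0.009,0],
  [0.4,-0.0008,0,0.002,0,-0.009,0],
  [0.5,-0.0008,0,0.002,0,-0.009,0],
  [0.55,-0.0008,0,0.002,0,-0.009,0],
  [0.55,-0.0008,0,0.002,0,-0.009,0],
])

```text
clock: 26.3
tcp_pos: [596.4, 232.8, 151.7]
ee_rot: [-0.244, 0.756, 0.4, 0.456]
ft_force: [0.1, 0.6, 0.7]
opening: 0.549
grip_force: 0.0
```

Request:
jog_arm([
  [0.55,0,0,-0.02,0,0,0],
  [0.55,0,0,-0.04,0,0,0],
  [0.55,0.05,0,-0.08,0,0,0],
  [0.55,0.1,0,-0.1,0,0,0],
  [0.55,0.15,0,-0.1,0,0,0],
  [0.55,0.2,0,-0.1,0,0,0],
  [0.55,0.2,0,-0.1,0,0,0],
  [0.55,0.2,0,-0.1,0,0,0],
])

```text
clock: 27.1
tcp_pos: [600.0, 237.1, 379.1]
ee_rot: [-0.242, 0.754, 0.402, 0.459]
ft_force: [-0.1, -0.0, -0.5]
opening: 0.549
grip_force: 0.0
```

```bash
python3 - <<'E'
from h import *
st=where(); ends()
ims=[]
for n in ("side","wrist"):
    s=vision.snapshot(n); save(s,"f_"+n); print(n,[w(s,d["location"]).round().tolist() for t in ("cup","bottle","cutter") for d in vision.tip_of(n,t)])
a=cv2.imread("pics/f_side.png")[40:190,180:330]; b=cv2.imread("pics/f_wrist.png")
cv2.imwrite("pics/f.png",np.hstack([cv2.resize(a,(384,384)),cv2.resize(b,(416,384))]))
E
```

```text
t 27.1 tcp [600.  237.1 379.1] q [-0.21  0.32  1.86  1.35  1.   -0.45] F [-0.1 -0.  -0.5] open 0.549
side stand frame -65.0 -58.0 9.0 0.72
side stand frame -61.0 70.0 255.0 0.56
wrist stand frame -63.0 72.0 260.0 0.78
side [[523.0, 264.0, 8.0], [659.0, 57.0, -3.0], [396.0, 51.0, 0.0], [672.0, -229.0, 3.0]]
wrist []
```

View pics/f.png

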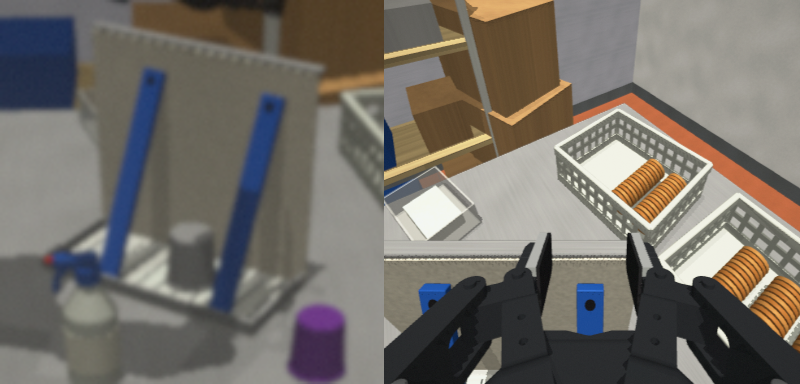

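Both bars lean in the stand, feet at about (110,275) and (222,308) in the left panel, and the cup stands clear between them. I'll make one projection check of the second bar's ends before handing in.

```bash
python3 - <<'E'
from h import *
for n in ("side","scene"):
    s=vision.snapshot(n)
    h=cv2.cvtColor(s["frame"],cv2.COLOR_RGB2HSV); m=cv2.inRange(h,(100,140,40),(125,255,255)); 
    k,l,q,_=cv2.connectedComponentsWithStats(m)
    for x in (-63.5,110):
        P=np.array([C+x*X+Y*y+np.array([0,0,z]) for y,z in ((69.7,255),(-59.7,6.8))])
        print(n,x,cv2.projectPoints(P,np.array(s["rvec"],float),np.array(s["tvec"],float),s["mtx"],None)[0].reshape(-1,2).round(1).tolist())
    for i in range(1,k):
        if q[i,4]>150:
            ys,xs=np.where(l==i); r0,r1=ys.min(),ys.max(); print("  blob rows",r0,r1,"col top",xs[ys<=r0+2].mean().round(1),"col bot",xs[ys>=r1-2].mean().round(1),q[i,4])
E
```

```text
side -63.5 [[240.1, 67.3], [221.2, 149.6]]
side 110 [[286.7, 77.4], [264.8, 163.6]]
  blob rows 48 66 col top 192.1 col bot 200.1 482
  blob rows 68 146 col top 239.4 col bot 222.1 510
  blob rows 78 159 col top 285.6 col bot 265.7 472
scene -63.5 [[426.1, 197.1], [371.6, 215.9]]
scene 110 [[354.9, 225.6], [313.7, 239.0]]
```

```bash
python3 -c "
from rig import bot
print(bot.hand_in())"
```

```text
the job is handed in; nothing more can be done
None
```

I leaned both blue bars in the draining stand, on either side of the cup and about 170 mm apart, and handed the job in at about 27 s; no verdict came back, but my last checks put both where they should be, with the cup, cutter and bottle unmoved to within camera accuracy.

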